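Shim the lamp cabinet level

ROBOT

A 7-joint arm with a two-finger parallel gripper is mounted at the origin on the work surface. World frame = base frame: x ahead of the robot, y to its left, z up, the work surface at z = 0. Lengths are in m, angles in rad, forces in N, time in s.
With the tool pointing down it reaches from about 0.425 to 0.875 m from the base axis. Payload 4.7 kg.
Tool frame: the origin (TCP) lies at the very end of the fingers, on their centre line; the grasp point (between the pads) lies 19 mm behind it; z points along the fingers, y is the line along which they close (so a half turn about z gives the same grasp; the last joint's range is limited). The gripper opens to 87 mm and grips with 3 to 60 N. Pads are 19 mm wide; open, the fingers measure 117 mm over their backs; the gripper's body (75 mm by 190 mm) begins 51 mm behind the grasp point.
Start: joints at [-1.259, 0.321, -0.07, 1.45, 0.023, 1.371, -0.057], TCP at [0.191, 0.621, 0.223] pointing down, gripper open.
Joint ranges: [-2.86, 2.86], [-0.3, 2.09], [-1.38, 1.24], [0.06, 2.45], [-1.56, 4.7], [0.09, 2.05], [-2.69, 2.69]. Speed limits (rad/s): [2.57, 2.57, 3.14, 3.14, 3.14, 3.14, 3.14].

INTERFACE

Orientations are given as a rotation vector (axis times angle).
In Python, from bench import ctrl, imaging, ticket gives the robot as it stands.
- The arm moves only by the tool jog_arm, never from a script. Its argument "rows" is text: rows parted by semicolons, each of 7 numbers parted by spaces: the shift along the tool's x, y, z in cm, then the turn, a rotation vector about the tool's x, y, z in rad, then the closure, from -1 (fully open) to 1 (shut), so that 0 is half open. A call has 1 to 5 rows; each row shifts and turns the commanded pose from where the row before left it, along the tool's axes as they then stand; what a row does not reach is not made up. A row lasts 1/8 s, in which the tool goes at most 62.5 mm and 10.7 degrees, less where a joint would pass 70% of its speed; a pose out of reach is approached as far as the arm can. A call with a gripper value outside its range is refused whole. The fingers move at their own pace and stop on an object; "force" is the grip in N (left out, the last holds). Time passes only in rows, so rows that do not move let the fingers close. It gives the time, the measured TCP pose, the force, the opening and the grip force at its end, in the units of the state.
- ctrl.get_state(): the state, without advancing time (a new reading comes with each control period).
- imaging.get_image(name): name is "scene" or "top" or "wrist"; returns a dict with "img" (480x640x3 uint8, blue, green, red), "vertical_fov" (degrees; the focal length in pixels is half the picture's height over the tangent of half this angle, whatever the lens; pixels are square), "cx", "cy" (the principal point, pixels), "origin" and "orientation" of the camera in the world. Camera axes: x right, y down, z forward; pixel columns grow to the right and rows downward; lengths in m; the calibration is good to about 2 mm. A picture is of the moment at which its call begins. There is no depth.
- ticket.close_job(): hands the job in; it is judged then, once.
The state is a dict: "time": time; "joint_positions": joint angles; "qd": joint speeds; "joint_torque": joint torques, N m; "position": TCP position; "tool_rot": TCP orientation; "ft_force": force on the tool from outside, world axes, zero at the start; "torque": the same for the moment, N m; "grip_width": opening from 0.0 (shut) to 1.0 (fully open); "grip_force": force on a finger pad.
Only numpy, scipy, OpenCV 4.12 (cv2) and the standard library are available. Lean on these libraries where they do the work, as an engineer would, in place of code of your own. Each camera call takes 0.05 s, during which the arm holds its last target. There are 200 camera calls.

TASK

The glazed lamp cabinet has lost the rubber pad under one of its two front feet, so it leans and its sliding door creeps. Take the tapered wooden wedge, slip its thin end in from the front under the low foot and ease it in until the bubble of the spirit level on top stands centred between its two lines, then let go and leave it there. Keep the wedge flat on the bench without pressing it down hard, push gently so that the cabinet is not shoved along, do not touch the cabinet or the level, and leave the other things on the bench alone.

Things in the scene. Friction and masses are not known exactly. Their poses are not given: they have to be found in the camera images.
- wedge: Loose plain wooden packing wedge, 200 mm long, 40 mm wide, 65 g, lying flat on the bench (top at z = 0), slope up, thick end roughly towards the robot. Origin: centre of its underside. Its x axis points to the thin end: 1.5 mm thick at x = +100 mm, 21.5 mm at x = -100 mm (1 mm rise per 10 mm); z up. A flat packer of the same length and width lies about too.
- cabinet: Glazed cabinet, green steel frame, 230 mm deep (x), 380 wide (y), 185 high, about 2.4 kg, standing freely on four domed feet. Origin: its centre, at the level of the feet's undersides. Its front (half-open sliding door) faces -x of its frame, towards the robot; y to the robot's left, z up. Feet at x = +-90, y = +-150 mm. Too hard a push, or a wedge that butts against the foot, shoves it.
- foot_left (a point): Centre of the underside of the front left foot (the robot's left, +y). Foot: dome of 22 mm radius below, 36 mm across. The cabinet's front face lies 25 mm before it, the cabinet's underside 14 mm above it. Of the two front feet one stands on a black rubber pad, 4 to 6 mm high (both back feet have one too); the other (left or right) has none and rests on the bare bench.
- foot_right (a point): Centre of the underside of the front right foot (-y), else as foot_left. The low foot bears about 2 to 5 N; sliding the wedge in under it takes about 4 to 15 N, and it stays by friction when let go. The front feet are 300 mm apart: 0.3 mm of lift turns the cabinet 1 mrad.
- level: Loose aluminium spirit level, 242 mm long (y), 32 mm wide (x), 37 mm high, lying across the cabinet's top, lengthwise along the cabinet's width. Origin: centre of its underside; its y axis points to the robot's left. A yellow-green vial is set in the middle of its top.
- bubble (a joint): The pale bubble (16 mm long) in the level's vial: its place along the vial, 0.004 (rad of its arc) for each mm from the middle, + towards the level's y (robot's left). It goes to the higher side, 2 mm for each mrad of tilt (0.008 per mrad), and stops at +-22 mm, at or near which it starts. Two black lines stand 10.5 mm either side of the middle; 0 is centred. It needs about half a second to settle.
- table: The pine bench top; its surface is z = 0. It is itself not quite level from side to side, nobody knows how much: with both front feet at equal height above it the bubble can still stand up to 6 mm off centre.
- packer: Bystander: loose flat wooden packer, 200 x 40 x 14 mm, of even thickness. Origin: centre of its underside.
- bonnet: Bystander: brass safety lamp bonnet, 72 mm across, 94 mm high, standing before the middle of the cabinet. Origin: centre of its underside.
- gauze: Bystander: copper gauze cage frame, 52 mm across, 100 mm high, standing. Origin: centre of its underside.
- cap_lamp: Bystander: black cap lamp headpiece, 68 mm across, 37 mm high, lens up. Origin: centre of its underside.
- tally_peg: Bystander: pewter-grey tally peg, 26 mm across, 55 mm high, standing. Origin: centre of its underside.
- screwdriver: Bystander: screwdriver lying on the bench. Origin: under its middle.
- battery: Bystander: black lamp battery, 48 x 85 x 118 mm, standing. Origin: centre of its underside.

How it is judged:
By the outcome, as a careful person would: the job done as asked, in the order asked, and still so for the second after the job is handed in, with the robot touching nothing.
It also fails if it takes over 61 s, if anything falls off the work surface, if the arm or the gripper's body presses on something with over 40 N, if the wrist force passes 120 N, or if a joint passes its speed limit or range.

## Working session

There is one attempt and no reset: what is moved stays moved. The work goes in short steps, Python scripts to look and compute and a tool call to move; the robot and the scene stay as the last step left them, time stands still between calls to the robot, and variables do not carry over. Pictures are saved under pics/ and viewed, at most 10 in all, crops included, and the job is handed in when it is done.

Besides the shell and the picture viewer there is one more tool, called after "Emit:" by a JSON object that holds its "fn" and its "kwargs". jog_arm: Moves the arm, as the interface text tells. Its arguments: {"type":"object","properties":{"rows":{"type":"string"},"force":{"type":"number"}},"required":["rows"]}

```bash
mkdir -p pics; cat > h.py <<'E'
import numpy as np, cv2
from scipy.spatial.transform import Rotation as R
from bench import ctrl, imaging, ticket
def cam(n):
    d=imaging.get_image(n); d['f']=240/np.tan(np.radians(d['vertical_fov'])/2)
    o=np.array(d['orientation'],float); d['R']=R.from_rotvec(o).as_matrix() if o.size==3 else (R.from_quat(o).as_matrix() if o.size==4 else o.reshape(3,3))
    return d
def w(d,u,v,z=0):
    r=d['R']@np.array([(u-d['cx'])/d['f'],(v-d['cy'])/d['f'],1]); o=np.array(d['origin']); return o+r*(z-o[2])/r[2]
def px(d,p):
    c=d['R'].T@(np.array(p)-d['origin']); return d['f']*c[:2]/c[2]+[d['cx'],d['cy']]
E
python3 - <<'E'
from h import *
for n in('top','scene'):
    d=cam(n); cv2.imwrite(f'pics/{n}0.png',d['img']); print(n,d['vertical_fov'],d['cx'],d['cy'],d['origin'],d['orientation'])
    np.save(n+'0.npy',{k:d[k] for k in d if k!='img'},allow_pickle=True)
print(ctrl.get_state())
E
```

```text
top 51.413214672909426 319.4668263841228 232.16180463214118 [ 0.46413677 -0.00999132  1.77882275] [-2.17202387  2.18333256 -0.10191638]
scene 54.56189648578872 315.948104371397 241.76010239368736 [0.40272626 0.31257863 1.28635164] [-0.78746449  2.92314878 -0.44721747]
{'time': 0.1, 'joint_positions': array([-1.25893046,  0.32173577, -0.0700915 ,  1.45155974,  0.02261164,
        1.37081581, -0.05688228]), 'qd': array([ 8.94180930e-05, -3.11576400e-03, -1.30403255e-04, -2.65577645e-03,
        2.22609167e-03,  1.07318579e-03,  4.35060020e-05]), 'joint_torque': array([ 4.37731715e-04, -4.92568052e+01, -4.05337103e-01, -3.13398528e+01,
       -6.41479203e-02,  3.94284446e-02,  8.02381078e-05]), 'position': array([0.19059903, 0.62089929, 0.22157608]), 'tool_rot': array([-4.65895910e-01, -3.10669817e+00,  2.70936229e-03]), 'ft_force': array([-0.3129929 ,  0.25000177, -0.36031741]), 'torque': array([-0.01533195, -0.07170299,  0.03330483]), 'grip_force': 0.0, 'grip_width': 0.9999126817641372}
```

View pics/top0.png

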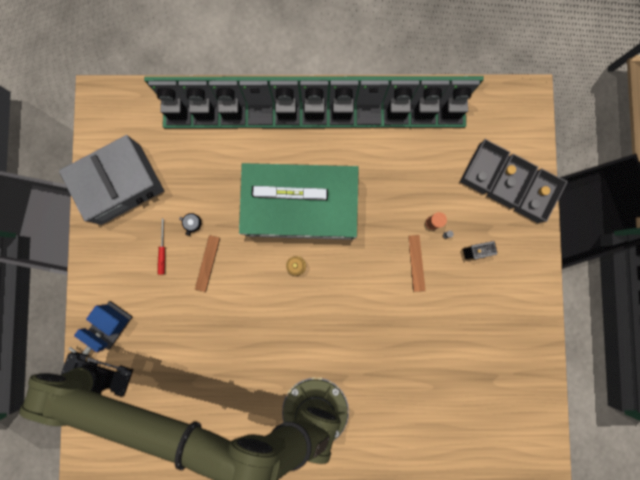

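View pics/scene0.png

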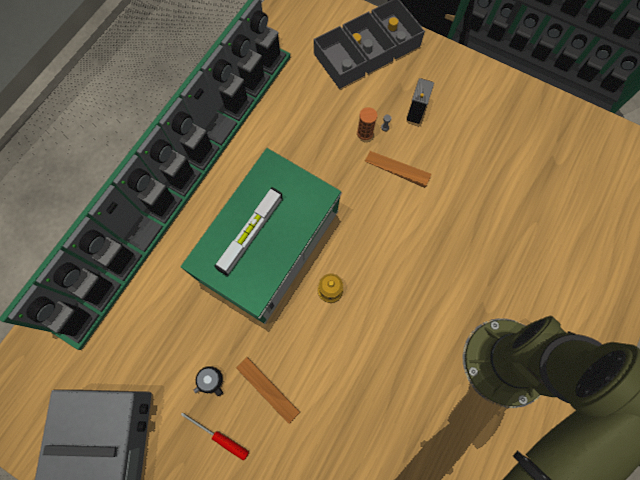

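The top view shows planks at (208,263) and (417,263), the cabinet top at (240..359,164..237), the bonnet at (296,266) and the level at (290,193). The scene view shows the same planks at (268,390) and (398,168). Next I'll enlarge crops of them.

```bash
python3 - <<'E'
import cv2,numpy as np
s=cv2.imread('pics/scene0.png');t=cv2.imread('pics/top0.png')
c=lambda im,x,y,w,h:cv2.resize(im[y:y+h,x:x+w],(400,300),interpolation=cv2.INTER_CUBIC)
cv2.imwrite('pics/m1.png',np.vstack([np.hstack([c(s,355,135,80,60),c(s,220,350,96,72)]),np.hstack([c(s,205,180,96,72),c(t,235,155,128,96)])]))
E
```

```text
(no output)
```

View pics/m1.png

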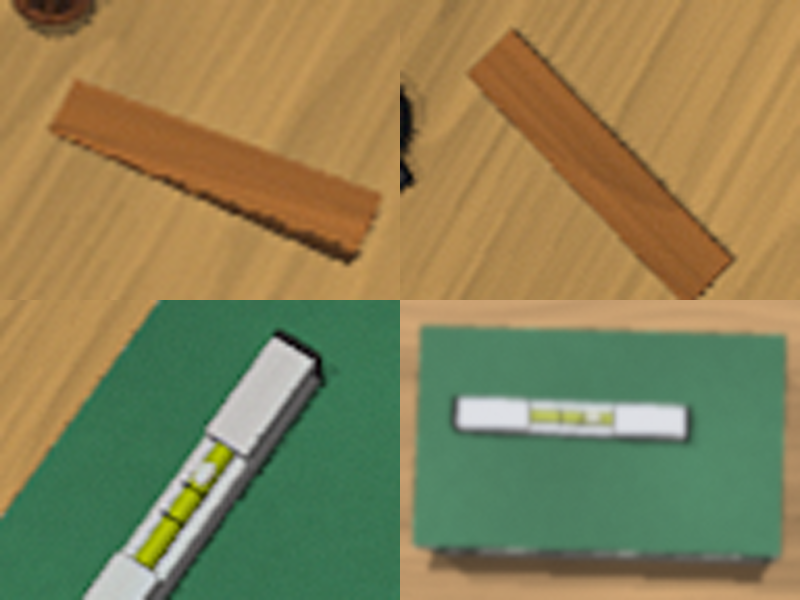

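```bash
python3 - <<'E'
from h import *
T=np.load('top0.npy',allow_pickle=True).item();S=np.load('scene0.npy',allow_pickle=True).item()
p=lambda *a:print(*[np.round(x,4) for x in a])
print('wedge top');[p(w(T,*q)) for q in((410,236,.002),(421,236,.002),(424,290.5,.021),(412,291.5,.021))]
print('wedge scene');[p(w(S,*q)) for q in((370,151,.002),(365.4,160.6,.002),(426.6,183.5,.021),(431.4,174.4,.021))]
print('cab top');[p(w(T,*q,.188)) for q in((241.4,163.6),(358.2,166.5),(356.3,237.),(239.5,234))]
print('cab scene');[p(w(S,*q,.188)) for q in((268,149),(341,192),(265,318),(182,266))]
print('bonnet');p(w(T,295.5,266,.08));p(w(S,331,290,.08))
print('level ends');p(w(T,235+55/3.125,155+114/3.125,.225),w(T,235+290/3.125,155+122/3.125,.225))
print('packer');p(w(T,208,263,.014))
E
```

```text
wedge top
[ 0.6079 -0.3418  0.002 ]
[ 0.6077 -0.3812  0.002 ]
[ 0.4144 -0.3832  0.021 ]
[ 0.4111 -0.341   0.021 ]
wedge scene
[ 0.6116 -0.3714  0.002 ]
[ 0.6083 -0.3354  0.002 ]
[ 0.4126 -0.3505  0.021 ]
[ 0.4133 -0.3844  0.021 ]
cab top
[0.831  0.2348 0.188 ]
[ 0.8198 -0.1438  0.188 ]
[ 0.5905 -0.1349  0.188 ]
[0.602  0.2389 0.188 ]
cab scene
[ 0.8171 -0.1426  0.188 ]
[ 0.5902 -0.1318  0.188 ]
[0.5877 0.2385 0.188 ]
[0.8297 0.2331 0.188 ]
bonnet
[0.5012 0.0646 0.08  ]
[0.4947 0.0817 0.08  ]
level ends
[0.7331 0.1931 0.225 ] [ 0.7238 -0.0438  0.225 ]
packer
[0.5148 0.3764 0.014 ]
```

Right plank is the wedge: its side face deepens towards the robot, while the packer's looks even. The bubble stands at the robot's right, so the left foot is the low one. Wedge: centre (0.511,-0.361), yaw about 0.02. Left foot: about (0.626,0.200). I'll yaw the wedge by about -0.2 on insertion to keep the hand clear of the bonnet.

```bash
cat > go.py <<'E'
import sys; from h import *
# usage: go.py x y z yaw(of tool -x axis, world)
s=ctrl.get_state(); M=R.from_rotvec(s['tool_rot']); t=np.array([float(a) for a in sys.argv[1:4]]); yw=float(sys.argv[4])
X=-np.array([np.cos(yw),np.sin(yw),0]); Z=np.array([0,0,-1.]); G=R.from_matrix(np.c_[X,np.cross(Z,X),Z])
print('t',round(s['time'],2),'pos',s['position'].round(4),'F',s['ft_force'].round(2),'turn',(M.inv()*G).as_rotvec().round(4),'shift cm now',(M.inv().apply(t-s['position'])*100).round(2),'shift cm after turn',(G.inv().apply(t-s['position'])*100).round(2))
E
python3 go.py .42 .30 .32 0; python3 go.py .43 -.36 .30 0.03
```

```text
t 0.1 pos [0.1906 0.6209 0.2216] F [-0.31  0.25 -0.36] turn [-1.700e-03 -2.000e-04 -2.977e-01] shift cm now [-31.35 -23.97  -9.8 ] shift cm after turn [-22.94 -32.09  -9.84]
t 0.1 pos [0.1906 0.6209 0.2216] F [-0.31  0.25 -0.36] turn [-1.700e-03 -2.000e-04 -3.277e-01] shift cm now [-51.66 -86.77  -7.69] shift cm after turn [-20.99 -98.76  -7.84]
```

Emit:
{"fn": "jog_arm", "kwargs": {"rows": "0 0 -4 0 0 -0.15 -1; 0 0 -4 0 0 -0.15 -1; -4 -4 0 0 0 0 -1; -4 -4 0 0 0 0 -1; -4 -4 0 0 0 0 -1"}}

```text
time: 0.72
position: [0.312, 0.5002, 0.3021]
tool_rot: [0.004, -3.141, 0.001]
ft_force: [0.3, 0.6, 0.2]
grip_width: 0.996
grip_force: 0.0
```

Emit:
{"fn": "jog_arm", "kwargs": {"rows": "-4 -4 0 0 0 0 -1; -4 -4 0 0 0 0 -1; -2 -5 0 0 0 0 -1; 0 -6 0 0 0 0 -1; 0 -6 0 0 0 0 -1"}}

```text
time: 1.35
position: [0.4115, 0.2497, 0.302]
tool_rot: [0.003, -3.141, 0.001]
ft_force: [1.1, -0.7, 0.2]
grip_width: 1.001
grip_force: 0.0
```

Emit:
{"fn": "jog_arm", "kwargs": {"rows": "0 -6 0 0 0 0 -1; 0 -6 0 0 0 0 -1; 0 -6 0 0 0 0 -1; 0 -6 0 0 0 0 -1; 0 -6 0 0 0 0 -1"}}

```text
time: 1.98
position: [0.4117, -0.05, 0.3024]
tool_rot: [-0.004, 3.141, 0.001]
ft_force: [1.2, -0.1, 0.4]
grip_width: 1.0
grip_force: 0.0
```

```bash
python3 go.py .44 -.36 .30 0.03
```

```text
t 1.98 pos [ 0.4117 -0.05    0.3024] F [ 1.2  -0.09  0.37] turn [ 0.0006  0.0004 -0.0275] shift cm now [ -2.75 -31.01   0.22] shift cm after turn [ -1.9  -31.07   0.24]
```

Emit:
{"fn": "jog_arm", "kwargs": {"rows": "-1 -6 0 0 0 -0.0275 -1; -1 -6 0 0 0 0 -1; 0 -6 0 0 0 0 -1; 0 -6 0 0 0 0 -1; 0 -6 2 0 0 0 -1"}}

```text
time: 2.6
position: [0.4403, -0.3489, 0.2839]
tool_rot: [-0.049, 3.137, -0.001]
ft_force: [1.2, 0.5, -0.6]
grip_width: 1.001
grip_force: 0.0
```

Emit:
{"fn": "jog_arm", "kwargs": {"rows": "0 -1 5 0 0 0 -1; 0 0 5 0 0 0 -1; 0 0 3 0 0 0 -1; 0 0 0 0 0 0 -1"}}

```text
time: 3.1
position: [0.4381, -0.3557, 0.1504]
tool_rot: [0.046, -3.136, -0.004]
ft_force: [-1.0, -0.6, 0.4]
grip_width: 1.0
grip_force: 0.0
```

```bash
python3 - <<'E'
from h import *
d=cam('wrist'); cv2.imwrite('pics/w1.png',d['img']); np.save('w1.npy',{k:d[k] for k in d if k!='img'},allow_pickle=True)
print(ctrl.get_state()['position'],d['origin'],d['vertical_fov'],[px(d,p) for p in((.513,-.361,0),(.413,-.364,0.02))])
E
```

```text
[ 0.43925848 -0.35672075  0.15238435] [ 0.3673813  -0.35813647  0.31169338] 71.83729958760983 [array([308.43977102, 296.12855855]), array([307.26991182, 201.88669169])]
```

View pics/w1.png

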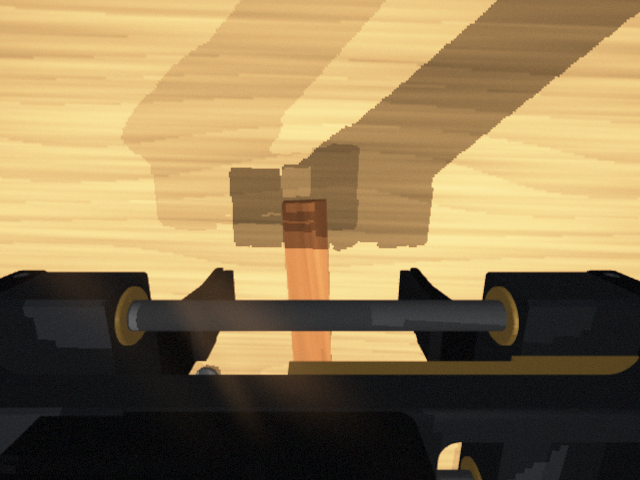

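The wedge is between the open fingers, with its thick end at (283..327,201). Its sides run down to (291,362) and (331,362).

```bash
python3 - <<'E'
from h import *
d=np.load('w1.npy',allow_pickle=True).item()
a,b=w(d,283,202,.0215),w(d,327,200,.0215);print(a,b)
c,e=w(d,291,362,.004),w(d,331,362,.004);print(c,e)
m,n=(a+b)/2,(c+e)/2;print(m,n,np.arctan2((n-m)[1],(n-m)[0]))
E
python3 go.py .44 -.364 .010 0.04
```

```text
[ 0.41349318 -0.3853478   0.0215    ] [ 0.41058499 -0.34664843  0.0215    ]
[ 0.58806708 -0.37777021  0.004     ] [ 0.58687219 -0.33506266  0.004     ]
[ 0.41203908 -0.36599811  0.0215    ] [ 0.58746963 -0.35641644  0.004     ] 0.05456382268070777
t 3.15 pos [ 0.4393 -0.3567  0.1524] F [-0.15  0.66  1.49] turn [ 0.0006 -0.0018 -0.0105] shift cm now [-0.08 -0.74 14.24] shift cm after turn [-0.04 -0.73 14.24]
```

Emit:
{"fn": "jog_arm", "kwargs": {"rows": "0 -0.7 5 0 0 -0.022 -1; 0 0 5 0 0 0 -0.3; 0 0 3 0 0 0 -0.3; 0 0 1.2 0 0 0 -0.3; 0 0 0 0 0 0 -0.3"}}

```text
time: 3.78
position: [0.4408, -0.3645, 0.0119]
tool_rot: [-0.082, 3.139, -0.001]
ft_force: [0.6, 0.2, 0.4]
grip_width: 0.678
grip_force: 0.0
```

```bash
python3 go.py .437 -.3645 .003 0.052
```

```text
t 3.77 pos [ 0.4408 -0.3645  0.0119] F [0.59 0.24 0.4 ] turn [-0.0007  0.0012  0.    ] shift cm now [0.38 0.02 0.88] shift cm after turn [0.38 0.02 0.89]
```

Emit:
{"fn": "jog_arm", "kwargs": {"rows": "0.4 0 0.8 0 0 0 -0.3; 0 0 0 0 0 0 0.3; 0 0 0 0 0 0 0.5; 0 0 0 0 0 0 0.8; 0 0 0 0 0 0 0.8", "force": 25}}

```text
time: 4.4
position: [0.4363, -0.3644, 0.0033]
tool_rot: [-0.081, 3.14, -0.0]
ft_force: [-0.4, 1.3, 3.9]
grip_width: 0.456
grip_force: 25.0
```

Emit:
{"fn": "jog_arm", "kwargs": {"rows": "0 0 0 0 0 0 0.8; 0 0 0 0 0 0 0.8; 0 0 -2 0 0 0 0.8; 0 0 -5 0 0 0 0.8; 0 0 -5 0 0 0 0.8"}}

```text
time: 5.03
position: [0.4355, -0.3641, 0.1246]
tool_rot: [0.08, -3.14, -0.0]
ft_force: [0.5, 0.3, -0.5]
grip_width: 0.461
grip_force: 25.0
```

```bash
python3 go.py .42 0.23 .13 -0.2
```

```text
t 5.03 pos [ 0.4355 -0.3641  0.1246] F [ 0.49  0.27 -0.53] turn [-1.000e-04 -7.000e-04  2.513e-01] shift cm now [-1.49 59.41 -0.54] shift cm after turn [13.32 57.92 -0.54]
```

Emit:
{"fn": "jog_arm", "kwargs": {"rows": "0 0 -5 0 0 0 0.8; 0 0 -5 0 0 0 0.8; 0.7 4 -2 0 0 0.1 0.8; 0.5 4 0 0 0 0.1 0.8; 0 5 0 0 0 0.05 0.8"}}

```text
time: 5.65
position: [0.4303, -0.2351, 0.2436]
tool_rot: [0.319, 3.124, 0.002]
ft_force: [1.6, 0.7, -0.5]
grip_width: 0.456
grip_force: 25.0
```

```bash
python3 go.py .41 0.244 .245 -0.2
```

```text
t 5.65 pos [ 0.4303 -0.2351  0.2436] F [ 1.59  0.69 -0.51] turn [ 0.0012  0.0017 -0.0037] shift cm now [11.68 46.51 -0.1 ] shift cm after turn [11.51 46.55 -0.14]
```

Emit:
{"fn": "jog_arm", "kwargs": {"rows": "0.9 5 0 0 0 0 0.8; 0.9 5 0 0 0 0 0.8; 0.9 5 0 0 0 0 0.8; 0.9 5 0 0 0 0 0.8; 1.0 5 0 0 0 0 0.8"}}

```text
time: 6.28
position: [0.4351, 0.0202, 0.2436]
tool_rot: [0.313, 3.125, 0.001]
ft_force: [1.4, -0.8, 0.2]
grip_width: 0.454
grip_force: 25.0
```

Emit:
{"fn": "jog_arm", "kwargs": {"rows": "1.2 5 0 0 0 0 0.8; 1.5 5 0 0 0 0 0.8; 1.7 5 0 0 0 0 0.8; 1.5 4 0 0 0 0 0.8; 0.5 2 0 0 0 0 0.8"}}

```text
time: 6.9
position: [0.4132, 0.2395, 0.2433]
tool_rot: [0.307, 3.126, 0.0]
ft_force: [0.1, 0.5, -0.7]
grip_width: 0.46
grip_force: 25.0
```

```bash
python3 go.py .405 0.245 .04 -0.2
```

```text
t 6.9 pos [0.4132 0.2395 0.2433] F [ 0.11  0.47 -0.75] turn [0.0001 0.0004 0.0044] shift cm now [ 0.92  0.38 20.33] shift cm after turn [ 0.92  0.37 20.33]
```

Emit:
{"fn": "jog_arm", "kwargs": {"rows": "0.9 0.4 5 0 0 0 0.8; 0 0 5 0 0 0 0.8; 0 0 5 0 0 0 0.8; 0 0 5 0 0 0 0.8; 0 0 0 0 0 0 0.8"}}

```text
time: 7.52
position: [0.4038, 0.2401, 0.0401]
tool_rot: [-0.313, -3.121, 0.01]
ft_force: [-1.1, -0.5, 0.3]
grip_width: 0.458
grip_force: 25.0
```

```bash
python3 - <<'E'
from h import *
ds={n:cam(n) for n in('top','scene','wrist')}
for n in ds: np.save(n+'1.npy',{k:ds[n][k] for k in ds[n] if k!='img'},allow_pickle=True)
c=lambda im,x,y,w,h:cv2.resize(im[y:y+h,x:x+w],(400,300),interpolation=cv2.INTER_CUBIC)
cv2.imwrite('pics/m2.png',np.vstack([np.hstack([c(ds['scene']['img'],240,260,160,120),c(ds['top']['img'],220,215,100,75)]),np.hstack([c(ds['wrist']['img'],0,0,640,480),c(ds['wrist']['img'],200,200,240,180)])]))
foot=(.6256,.2003)
for n in ds: print(n,px(ds[n],(*foot,0)),px(ds[n],(*foot,.19)))
E
python3 go.py .405 0.245 .04 -0.2
```

```text
top [258.5321801  231.87182865] [251.54185487 226.54137619]
scene [268.00028926 308.87203986] [259.95840684 295.95061877]
wrist [317.67939927 513.77927486] [ 320.87774864 1245.49935097]
t 7.67 pos [0.4079 0.2439 0.0451] F [1.14 0.52 0.03] turn [0.0025 0.0026 0.0008] shift cm now [0.31 0.05 0.51] shift cm after turn [0.3  0.05 0.51]
```

View pics/m2.png

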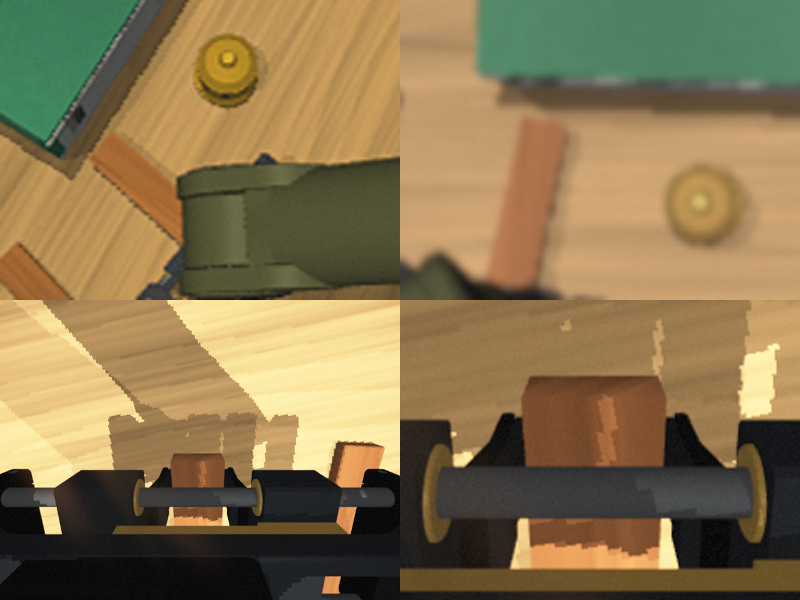

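The wedge is held straight. Its tip corners are at (251.5,244.5) and (261.8,246.3) in the top view, and (277,324) and (287,313) in the scene view. The cabinet's front-left top corner is at scene (261,319), and the bonnet knob at top (295.2,265.8) and scene (331.2,283.2).

```bash
python3 - <<'E'
from h import *
T=np.load('top1.npy',allow_pickle=True).item();S=np.load('scene1.npy',allow_pickle=True).item()
a=w(T,251.5,244.5,.043);b=w(T,261.75,246.25,.043);print('tip top',a,b,(a+b)/2)
a=w(S,287.2,313.2,.043);b=w(S,277.2,324,.043);print('tip scene',a,b,(a+b)/2)
print('cab FL',w(S,260.8,319.2,.186),w(T,239.7,233.7,.186))
print('bonnet',w(T,295.2,265.75,.094),w(S,331.2,283.2,.094))
d=np.array([np.cos(.2),-np.sin(.2)]);print('expected tip',np.array([.4079,.2439])+.1755*d)
E
```

```text
tip top [0.57761508 0.21947558 0.043     ] [0.57132189 0.18372841 0.043     ] [0.57446849 0.201602   0.043     ]
tip scene [0.56763851 0.18812176 0.043     ] [0.57572391 0.22596281 0.043     ] [0.57168121 0.20704229 0.043     ]
cab FL [0.59512974 0.24577221 0.186     ] [0.60313613 0.23860426 0.186     ]
bonnet [0.50173951 0.06496614 0.094     ] [0.50211724 0.06846458 0.094     ]
expected tip [0.57990168 0.20903353]
```

Emit:
{"fn": "jog_arm", "kwargs": {"rows": "0 0 2 0 0 0 0.8; 0 0 1.6 0 0 0 0.8; 0 0 0 0 0 0 0.8; 0 0 0 0 0 0 0.8"}}

```text
time: 8.18
position: [0.4066, 0.2438, 0.0076]
tool_rot: [0.311, 3.125, 0.001]
ft_force: [0.5, -0.1, -0.7]
grip_width: 0.455
grip_force: 25.0
```

```bash
python3 go.py .407 0.245 .0033 -0.2; python3 -c "
from h import *
cam('top')"; python3 go.py .407 0.245 .0033 -0.2
```

```text
t 8.18 pos [0.4066 0.2438 0.0076] F [ 0.53 -0.09 -0.69] turn [0.001  0.0009 0.0017] shift cm now [-0.02  0.13  0.43] shift cm after turn [-0.02  0.13  0.43]
t 8.22 pos [0.4067 0.2438 0.0076] F [-0.59 -0.08  0.04] turn [0.0011 0.001  0.0016] shift cm now [-0.01  0.12  0.43] shift cm after turn [-0.01  0.12  0.43]
```

Emit:
{"fn": "jog_arm", "kwargs": {"rows": "0 0 0.2 0 0 0 0.8; 0 0 0.2 0 0 0 0.8; 0 0 0 0 0 0 0.8; -1.5 0 0 0 0 0 0.8; -1.0 0 0 0 0 0 0.8"}}

```text
time: 8.85
position: [0.431, 0.2388, 0.0032]
tool_rot: [-0.311, -3.126, -0.001]
ft_force: [-4.1, 0.7, 7.8]
grip_width: 0.453
grip_force: 25.0
```

Emit:
{"fn": "jog_arm", "kwargs": {"rows": "-0.5 0 0 0 0 0 0.8; -0.5 0 0 0 0 0 0.8; 0 0 0 0 0 0 0.8"}}

```text
time: 9.22
position: [0.4412, 0.2368, 0.0032]
tool_rot: [0.312, 3.125, 0.001]
ft_force: [-1.7, -0.9, 4.5]
grip_width: 0.457
grip_force: 25.0
```

```bash
python3 go.py .407 0.245 .0033 -0.2
```

```text
t 9.22 pos [0.4412 0.2368 0.0032] F [-1.68 -0.87  4.46] turn [0.0008 0.0008 0.0013] shift cm now [ 3.51  0.13 -0.01] shift cm after turn [ 3.51  0.12 -0.01]
```

Emit:
{"fn": "jog_arm", "kwargs": {"rows": "-0.3 0 -0.03 0 0 0 0.8; -0.3 0 0 0 0 0 0.8; 0 0 0 0 0 0 0.8"}}

```text
time: 9.6
position: [0.4468, 0.2353, 0.0032]
tool_rot: [0.311, 3.125, 0.001]
ft_force: [-0.4, 1.2, 2.7]
grip_width: 0.456
grip_force: 25.0
```

Emit:
{"fn": "jog_arm", "kwargs": {"rows": "-0.25 0 0 0 0 0 0.8; -0.25 0 0 0 0 0 0.8; 0 0 0 0 0 0 0.8"}}

```text
time: 9.98
position: [0.4513, 0.2345, 0.0032]
tool_rot: [0.311, 3.126, 0.0]
ft_force: [-1.0, -0.4, 4.2]
grip_width: 0.458
grip_force: 25.0
```

Emit:
{"fn": "jog_arm", "kwargs": {"rows": "-0.25 0 0 0 0 0 0.8; -0.25 0 0 0 0 0 0.8; 0 0 0 0 0 0 0.8"}}

```text
time: 10.35
position: [0.453, 0.2343, 0.0032]
tool_rot: [-0.309, -3.121, 0.0]
ft_force: [-10.2, 1.8, 12.2]
grip_width: 0.457
grip_force: 25.0
```

Emit:
{"fn": "jog_arm", "kwargs": {"rows": "-0.25 0 0 0 0 0 0.8; -0.25 0 0 0 0 0 0.8; 0 0 0 0 0 0 0.8"}}

```text
time: 10.72
position: [0.4578, 0.2335, 0.0032]
tool_rot: [-0.309, -3.121, 0.0]
ft_force: [-9.2, 2.0, 11.7]
grip_width: 0.457
grip_force: 25.0
```

Emit:
{"fn": "jog_arm", "kwargs": {"rows": "-0.2 0 -0.05 0 0 0 0.8; 0 0 0 0 0 0 0.8"}}

```text
time: 10.98
position: [0.4604, 0.2327, 0.0032]
tool_rot: [-0.309, -3.122, 0.001]
ft_force: [-6.0, 1.9, 7.0]
grip_width: 0.456
grip_force: 25.0
```

```bash
cat > lk.py <<'E'
import sys; from h import *
k=sys.argv[1]; s=ctrl.get_state(); d=cam('scene'); t=cam('top')
cv2.imwrite(f'pics/s{k}.png',d['img']); cv2.imwrite(f'pics/t{k}.png',t['img'])
f=lambda p:cv2.cvtColor(p,cv2.COLOR_BGR2GRAY).astype(np.float32)
def sh(a,b,x,y,w_,h): return np.round(cv2.phaseCorrelate(f(a)[y:y+h,x:x+w_],f(b)[y:y+h,x:x+w_],cv2.createHanningWindow((w_,h),5)),2).tolist()
a=cv2.imread('pics/scene0.png');b=cv2.imread('pics/top0.png')
print('pos',s['position'].round(4),'F',s['ft_force'].round(1),'shift scene',sh(a,d['img'],215,145,130,90),'top',sh(b,t['img'],230,155,140,75))
E
python3 lk.py 2
```

```text
Traceback (most recent call last):
  File "lk.py", line 7, in <module>
    print('pos',s['position'].round(4),'F',s['ft_force'].round(1),'shift scene',sh(a,d['img'],215,145,130,90),'top',sh(b,t['img'],230,155,140,75))
                                                                                ~~^^^^^^^^^^^^^^^^^^^^^^^^^^^
  File "lk.py", line 5, in sh
    def sh(a,b,x,y,w_,h): return np.round(cv2.phaseCorrelate(f(a)[y:y+h,x:x+w_],f(b)[y:y+h,x:x+w_],cv2.createHanningWindow((w_,h),5)),2).tolist()
                                 ~~~~~~~~^^^^^^^^^^^^^^^^^^^^^^^^^^^^^^^^^^^^^^^^^^^^^^^^^^^^^^^^^^^^^^^^^^^^^^^^^^^^^^^^^^^^^^^^^^^^^^^
ValueError: setting an array element with a sequence. The requested array has an inhomogeneous shape after 1 dimensions. The detected shape was (2,) + inhomogeneous part.
```

```bash
sed -i 's/return np.round(\(cv2.*\),2).tolist()/return np.round(\1[0],2).tolist()/' lk.py; cat >> lk.py <<'E'
def prof(im):  # along vial, sum over 3 lines across
    P=np.array([240.,245]);Q=np.array([260.5,213.5]);L=np.linalg.norm(Q-P);e=(Q-P)/L;n=np.array([-e[1],e[0]])
    g=np.arange(0,L,.5);out=0
    for o in(-.7,0,.7):
        m=(P+np.outer(g,e)+o*n).astype(np.float32); out=out+cv2.remap(im,m[:,0].reshape(1,-1),m[:,1].reshape(1,-1),cv2.INTER_CUBIC)[0].astype(float)/3
    return out
for i in (a,d['img']):
    o=prof(i); print('B',o[:,0].astype(int).tolist()); print('G',o[:,1].astype(int).tolist())
E
python3 lk.py 3; python3 - <<'E'
import cv2
cv2.imwrite('pics/v3.png',cv2.resize(cv2.imread('pics/s3.png')[200:275,205:305],(800,600),interpolation=cv2.INTER_CUBIC))
E
```

```text
pos [0.4604 0.2327 0.0032] F [-6.7  2.3  6.8] shift scene [0.4, -0.75] top [0.4, -0.16]
B [208, 170, 98, 43, 35, 41, 35, 35, 41, 33, 22, 18, 12, 5, 14, 25, 21, 18, 18, 12, 3, 9, 21, 22, 16, 16, 13, 2, 4, 11, 10, 9, 9, 7, 2, 3, 9, 7, 5, 4, 3, 3, 3, 4, 3, 1, 0, 1, 16, 37, 68, 84, 98, 113, 116, 120, 124, 129, 125, 103, 83, 55, 19, 2, 0, 4, 4, 4, 1, 0, 15, 64, 124, 176, 203, 203]
G [198, 164, 122, 108, 118, 123, 118, 120, 126, 123, 114, 117, 117, 111, 118, 125, 123, 119, 122, 123, 116, 120, 131, 132, 131, 131, 124, 94, 72, 81, 107, 132, 139, 138, 135, 136, 139, 137, 139, 140, 139, 143, 147, 143, 118, 87, 84, 108, 136, 145, 147, 144, 140, 144, 145, 144, 149, 159, 160, 152, 151, 154, 157, 160, 162, 163, 163, 166, 170, 165, 150, 132, 134, 165, 195, 202]
B [230, 224, 190, 140, 111, 106, 118, 134, 118, 105, 97, 79, 70, 81, 100, 92, 91, 96, 81, 65, 74, 93, 90, 86, 90, 80, 64, 58, 45, 34, 40, 62, 58, 50, 57, 60, 51, 49, 58, 56, 42, 33, 27, 27, 26, 22, 10, 14, 29, 26, 31, 38, 49, 45, 53, 72, 73, 66, 56, 54, 42, 24, 21, 14, 10, 13, 10, 6, 3, 6, 8, 27, 82, 138, 186, 214]
G [226, 217, 187, 147, 133, 143, 158, 165, 156, 145, 139, 126, 119, 129, 139, 138, 137, 141, 133, 123, 129, 142, 142, 139, 142, 140, 130, 119, 94, 68, 88, 124, 136, 134, 135, 137, 133, 133, 138, 137, 131, 127, 126, 126, 116, 88, 55, 68, 115, 136, 137, 133, 132, 119, 111, 118, 117, 113, 114, 121, 126, 130, 142, 144, 143, 145, 145, 143, 144, 151, 145, 123, 112, 132, 176, 211]
```

View pics/v3.png

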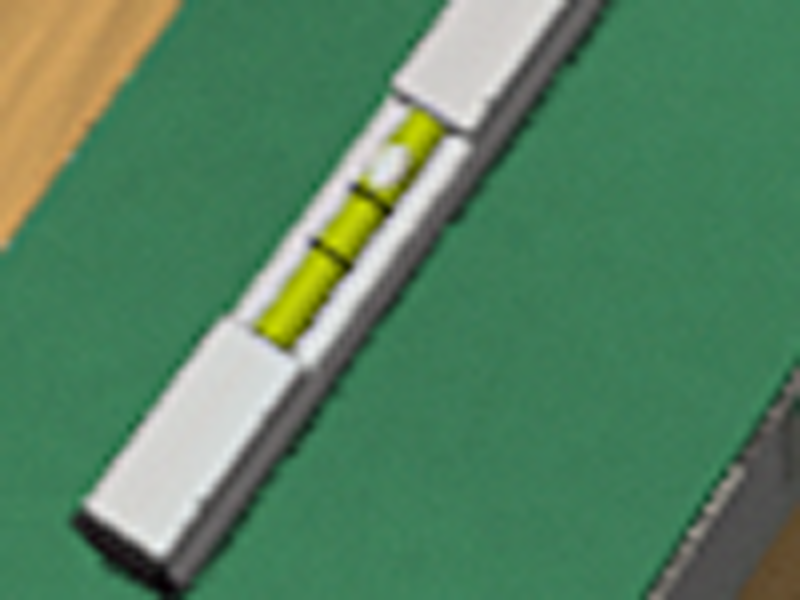

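Scene crop: the lines stand at (372,197) and (330,252), with the bubble at (388,165), about 21 mm to the robot's right and still at its stop. The cabinet's image shift is in the lean-removal direction, so the wedge is going under the foot rather than shoving it.

Emit:
{"fn": "jog_arm", "kwargs": {"rows": "-0.25 0 -0.02 0 0 0 0.8; -0.25 0 0 0 0 0 0.8; -0.25 0 0 0 0 0 0.8; -0.25 0 0 0 0 0 0.8; 0 0 0 0 0 0 0.8"}}

```text
time: 11.8
position: [0.4703, 0.2304, 0.0032]
tool_rot: [-0.309, -3.122, 0.001]
ft_force: [-6.4, 1.9, 5.1]
grip_width: 0.454
grip_force: 25.0
```

Emit:
{"fn": "jog_arm", "kwargs": {"rows": "-0.2 0 0 0 0 0 0.8; -0.2 0 0 0 0 0 0.8; -0.1 0 0 0 0 0 0.8; 0 0 0 0 0 0 0.8; 0 0 0 0 0 0 0.8"}}

```text
time: 12.42
position: [0.4749, 0.2295, 0.0032]
tool_rot: [-0.309, -3.122, 0.001]
ft_force: [-7.1, 1.1, 6.8]
grip_width: 0.457
grip_force: 25.0
```

```bash
python3 - <<'E'
t=open('lk.py').read().split('for i in (a,d')[0]
t+='''
o=prof(d['img'])
from scipy.signal import find_peaks
G=o[:,1]; pk,_=find_peaks(-G[15:60],prominence=15); print('lines',(pk+15).tolist())
print('B',o[:,0].astype(int).tolist()); print('G',o[:,1].astype(int).tolist())
cv2.imwrite(f'pics/v{k}.png',cv2.resize(d['img'][200:260,205:285],(800,600),interpolation=cv2.INTER_CUBIC))
'''
t=t.replace('[260.5,213.5]','[261.5,213.5]').replace('[240.,245]','[240.5,245]')
open('lk.py','w').write(t)
E
python3 lk.py 4
```

```text
pos [0.4749 0.2295 0.0032] F [-7.1  1.1  6.8] shift scene [-0.08, -1.29] top [0.79, -0.66]
lines [29, 46]
B [203, 202, 202, 206, 207, 209, 211, 210, 220, 215, 204, 204, 209, 212, 209, 216, 217, 204, 202, 203, 197, 191, 194, 194, 192, 201, 198, 184, 181, 187, 189, 186, 197, 201, 185, 179, 171, 159, 158, 167, 172, 169, 176, 178, 149, 110, 104, 126, 141, 144, 142, 135, 141, 149, 146, 136, 138, 141, 136, 142, 147, 129, 121, 121, 113, 107, 109, 107, 101, 107, 115, 98, 86, 116, 173, 213]
G [203, 201, 200, 204, 208, 208, 210, 207, 209, 209, 202, 201, 204, 208, 208, 208, 209, 202, 197, 199, 197, 193, 191, 192, 193, 196, 195, 189, 182, 181, 183, 187, 193, 198, 192, 183, 176, 168, 168, 173, 179, 180, 182, 182, 158, 119, 109, 134, 160, 167, 163, 161, 164, 166, 167, 165, 162, 161, 161, 163, 166, 161, 156, 152, 146, 144, 142, 140, 142, 150, 149, 120, 94, 111, 168, 212]
```

View pics/v4.png

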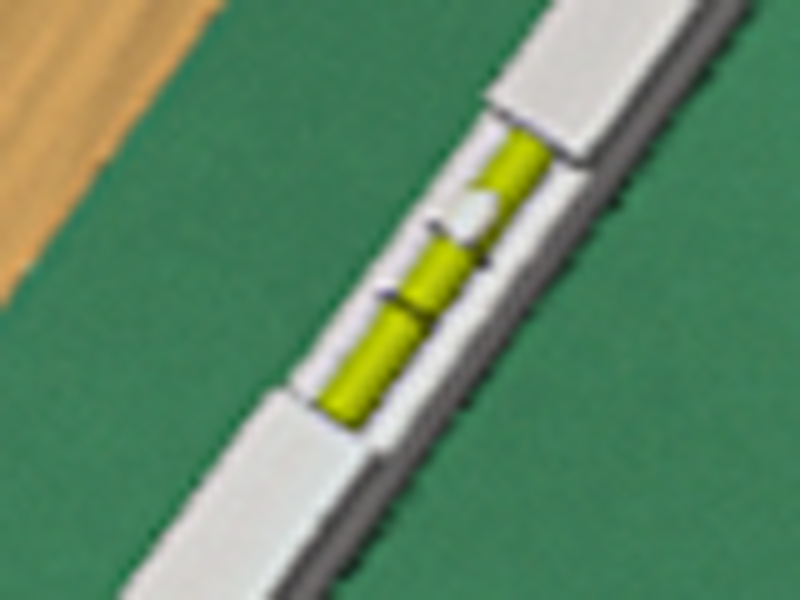

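The bubble is now off its stop: it stands at (472,214) in the crop against a line middle of (432,275), about 18 mm to the right still. I'll automate the bubble reading and go on.

Emit:
{"fn": "jog_arm", "kwargs": {"rows": "-0.25 0 0 0 0 0 0.8; -0.25 0 0 0 0 0 0.8; -0.25 0 0 0 0 0 0.8; -0.25 0 0 0 0 0 0.8; 0 0 0 0 0 0 0.8"}}

```text
time: 13.15
position: [0.4851, 0.2275, 0.0032]
tool_rot: [-0.309, -3.122, 0.001]
ft_force: [-6.2, 1.5, 5.5]
grip_width: 0.457
grip_force: 25.0
```

Emit:
{"fn": "jog_arm", "kwargs": {"rows": "-0.2 0 0 0 0 0 0.8; -0.2 0 0 0 0 0 0.8; 0 0 0 0 0 0 0.8; 0 0 0 0 0 0 0.8; 0 0 0 0 0 0 0.8"}}

```text
time: 13.78
position: [0.4889, 0.2268, 0.0032]
tool_rot: [-0.309, -3.122, 0.001]
ft_force: [-6.6, 0.2, 6.6]
grip_width: 0.457
grip_force: 25.0
```

```bash
cat > bub.py <<'E'
import sys; from h import *
from scipy.signal import find_peaks
def bub(im,d,roi=(225,205,50,50),dbg=False):
    x,y,W,H=roi; c=cv2.resize(im[y:y+H,x:x+W],None,fx=8,fy=8,interpolation=cv2.INTER_CUBIC).astype(float)
    m=(np.minimum(c[...,1],c[...,2])-c[...,0]>70)&(c[...,1]>90)
    n,lab,st,_=cv2.connectedComponentsWithStats(m.astype(np.uint8)); m=np.isin(lab,[i for i in range(1,n) if st[i,4]>150])
    v,u=np.nonzero(m); P=np.c_[u,v]; mid=P.mean(0); e=np.linalg.svd(P-mid,full_matrices=False)[2][0]; e*=-np.sign(e[0])   # towards robot's left (down-left)
    nn=np.array([-e[1],e[0]]); g=np.arange(-180,181,1.); pr=0
    for o in(-10,-5,0,5,10):
        q=(mid+np.outer(g,e)+o*nn).astype(np.float32); pr=pr+cv2.remap(c.astype(np.float32),q[:,:1],q[:,1:],cv2.INTER_LINEAR)[:,0]/5
    s=(P-mid)@e; lo,hi=np.percentile(s,.5),np.percentile(s,99.5)
    B=pr[:,0].copy(); ins=(g>lo+6)&(g<hi-6); wt=np.clip(np.where(ins,B-60,0),0,None); bc=(wt*g).sum()/wt.sum()
    pk,_=find_peaks(-pr[:,1],prominence=15); lines=g[pk[(g[pk]>lo+20)&(g[pk]<hi-20)]]
    W2=lambda t:w(d,*((mid+t*e+.5)/8-.5+[x,y]),.222)
    mm=lambda t:np.linalg.norm(W2(t)-W2((lo+hi)/2))*1e3*np.sign(t-(lo+hi)/2)
    return dict(bubble=round(mm(bc),1),ends=(round(mm(lo),1),round(mm(hi),1)),lines=[round(mm(t),1) for t in lines])
if __name__=='__main__':
    S=np.load('scene0.npy',allow_pickle=True).item()
    for f in sys.argv[2:]: print(f,bub(cv2.imread(f'pics/{f}.png'),S))
    for i in range(2): d=cam('scene'); print('now',bub(d['img'],d))
    cv2.imwrite(f'pics/s{sys.argv[1]}.png',d['img'])
E
python3 bub.py 5 scene0 s3 s4
```

```text
scene0 {'bubble': np.float64(-22.6), 'ends': (np.float64(-42.2), np.float64(41.4)), 'lines': [np.float64(-11.3), np.float64(10.2)]}
s3 {'bubble': np.float64(-22.5), 'ends': (np.float64(-42.1), np.float64(41.3)), 'lines': [np.float64(-11.4), np.float64(9.8)]}
s4 {'bubble': np.float64(-17.8), 'ends': (np.float64(-42.2), np.float64(41.4)), 'lines': [np.float64(-25.7), np.float64(-10.8), np.float64(9.8)]}
now {'bubble': np.float64(-8.7), 'ends': (np.float64(-42.1), np.float64(41.3)), 'lines': [np.float64(-16.2), np.float64(-1.9), np.float64(9.4)]}
now {'bubble': np.float64(-8.7), 'ends': (np.float64(-42.1), np.float64(41.3)), 'lines': [np.float64(-16.1), np.float64(-1.9), np.float64(9.5)]}
```

Bubble is at about -8.1 mm after the line-offset correction, moving 0.64 mm per mm of wedge, so about 12.5 mm more is needed.

Emit:
{"fn": "jog_arm", "kwargs": {"rows": "-0.25 0 0 0 0 0 0.8; -0.25 0 0 0 0 0 0.8; -0.25 0 0 0 0 0 0.8; -0.25 0 0 0 0 0 0.8; -0.15 0 0 0 0 0 0.8"}}

```text
time: 14.5
position: [0.4998, 0.2246, 0.0032]
tool_rot: [-0.309, -3.121, 0.001]
ft_force: [-7.3, 1.7, 5.7]
grip_width: 0.458
grip_force: 25.0
```

Emit:
{"fn": "jog_arm", "kwargs": {"rows": "0 0 0 0 0 0 0.8; 0 0 0 0 0 0 0.8; 0 0 0 0 0 0 0.8; 0 0 0 0 0 0 0.8; 0 0 0 0 0 0 0.8"}}

```text
time: 15.12
position: [0.5001, 0.2245, 0.0032]
tool_rot: [-0.309, -3.122, 0.001]
ft_force: [-5.2, 1.1, 4.8]
grip_width: 0.458
grip_force: 25.0
```

```bash
python3 bub.py 6
```

```text
now {'bubble': np.float64(-1.4), 'ends': (np.float64(-42.1), np.float64(41.3)), 'lines': [np.float64(-11.2), np.float64(9.5)]}
now {'bubble': np.float64(-1.5), 'ends': (np.float64(-42.1), np.float64(41.3)), 'lines': [np.float64(-10.8), np.float64(9.5), np.float64(19.4)]}
```

Emit:
{"fn": "jog_arm", "kwargs": {"rows": "-0.12 0 0 0 0 0 0.8; 0 0 0 0 0 0 0.8; 0 0 0 0 0 0 -0.25; 0 0 0 0 0 0 -0.25; 0 0 0 0 0 0 -0.25"}}

```text
time: 15.85
position: [0.504, 0.2233, 0.0036]
tool_rot: [0.312, 3.126, -0.001]
ft_force: [0.3, 0.1, -0.5]
grip_width: 0.614
grip_force: 0.0
```

Emit:
{"fn": "jog_arm", "kwargs": {"rows": "0 0 0 0 0 0 -0.25; 0 0 -1 0 0 0 -0.25; 0 0 -2 0 0 0 -0.25; 0 0 -2 0 0 0 -0.25; 0 0 0 0 0 0 -0.25"}}

```text
time: 16.48
position: [0.5053, 0.2245, 0.056]
tool_rot: [0.311, 3.123, 0.004]
ft_force: [0.1, 0.7, 0.0]
grip_width: 0.626
grip_force: 0.0
```

```bash
python3 bub.py 7; python3 go.py .45 0.235 .1 -0.2
```

```text
now {'bubble': np.float64(-0.9), 'ends': (np.float64(-42.1), np.float64(41.3)), 'lines': [np.float64(-10.7), np.float64(9.6), np.float64(19.4)]}
now {'bubble': np.float64(-0.8), 'ends': (np.float64(-42.1), np.float64(41.3)), 'lines': [np.float64(-10.7), np.float64(9.6), np.float64(19.4)]}
t 16.57 pos [0.5037 0.2238 0.0538] F [-0.64  0.2   0.44] turn [0.0004 0.0001 0.0017] shift cm now [ 5.48  0.04 -4.62] shift cm after turn [ 5.48  0.03 -4.62]
```

The bubble is centred to within about 0.3 mm, and the fingers are off the wedge. I'll withdraw and take a final look.

Emit:
{"fn": "jog_arm", "kwargs": {"rows": "1 0 -4 0 0 0 -0.25; 2 0 -5 0 0 0 -0.25; 2 0 -5 0 0 0 -0.25; 0 0 -4 0 0 0 -0.25; 0 0 0 0 0 0 -0.25"}}

```text
time: 17.2
position: [0.4561, 0.2346, 0.2366]
tool_rot: [0.31, 3.122, 0.006]
ft_force: [0.1, -0.2, 0.4]
grip_width: 0.622
grip_force: 0.0
```

```bash
python3 lk.py 8|head -1; python3 bub.py 9; python3 - <<'E'
import cv2,numpy as np
s=cv2.imread('pics/s9.png');t=cv2.imread('pics/t8.png')
cv2.imwrite('pics/f.png',np.hstack([cv2.resize(s[190:430,140:380],(400,400)),cv2.resize(s[200:260,220:280],(400,400),interpolation=cv2.INTER_CUBIC)]))
E
```

```text
pos [0.4561 0.2346 0.2366] F [ 0.1 -0.2  0.4] shift scene [-0.9, -2.23] top [1.3, -1.72]
now {'bubble': np.float64(-0.9), 'ends': (np.float64(-42.1), np.float64(41.3)), 'lines': [np.float64(-10.7), np.float64(9.4), np.float64(19.5)]}
now {'bubble': np.float64(-0.9), 'ends': (np.float64(-42.1), np.float64(41.3)), 'lines': [np.float64(-10.7), np.float64(9.6), np.float64(19.4)]}
```

View pics/f.png

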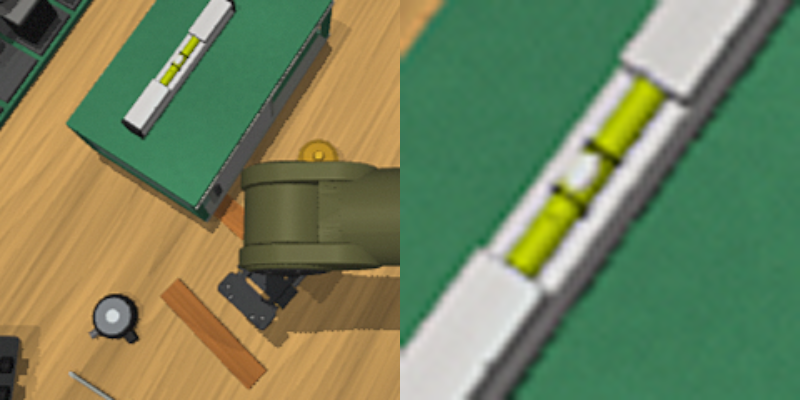

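The bubble sits midway between its lines (crop (583,172), lines at (603,148) and (572,203)). The wedge is under the foot, the packer and bonnet have not moved, and the hand is clear.

```bash
python3 -c "
from bench import ticket
print(ticket.close_job())"
```

```text
the job is handed in; nothing more can be done
None
```

The wedge is under the cabinet's front left foot, the bubble measures within about 0.3 mm of the middle between its lines, and I let go, withdrew the arm and handed the job in at about 17 s.

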